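# Drive the seized pin out of a hinge held in the bench vise

## Robot

A 6-joint arm with a two-finger parallel gripper is mounted at the origin on the work surface. World frame = base frame: x ahead of the robot, y to its left, z up, the work surface at z = 0. Lengths are in mm, angles in degrees, forces in N, time in s.
With the tool pointing down it reaches from about 375 to 750 mm from the base axis. Payload 9 kg.
Tool frame: the origin (TCP) lies at the very end of the fingers, on their centre line; the grasp point (between the pads) lies 19 mm behind it (manip.tcp_to_grasp is the z of the grasp point in the tool frame, in mm); z points along the fingers, y is the line along which they close (so a half turn about z gives the same grasp; the last joint's range is limited). The gripper opens to 85 mm and grips with 20 to 120 N. Pads are 22 mm wide; open, the fingers measure 114 mm over their backs; the gripper's body (76 mm by 85 mm) begins 54 mm behind the grasp point. The pads swing forward as they close: fully open they stand 13 mm farther back than shut.
Start: joints at [-79.624, 5.964, 5.575, 89.605, 0, 77.527], TCP at [233.001, -552.948, 194.631] pointing down, gripper open.
Joint ranges: [-171.21, 171.21], [-48.23, 106.86], [-62.78, 66.21], [-105.2, 120.99], [-86.42, 89.51], [-180, 180]. Speed limits (degrees/s): [127.2, 127.2, 147.25, 180, 180, 180].

## Interface

Orientations are given as a 3x3 rotation matrix whose columns are the frame's x, y, z axes.
In Python, from rig import manip, snapshot, get_calibration, ticket, look_for gives the robot as it stands. The module is installed in compiled form; this text tells all that it offers.
- The arm moves only by the shell command python3 -m inch 'ROWS' [FORCE]. ROWS is text: rows parted by semicolons, each of 7 numbers parted by spaces: the finger opening in mm, from 0 to 85.4, then the shift along the tool's x, y, z in mm, then the turn, a rotation vector about the tool's x, y, z in degrees. A call has 1 to 10 rows; each row is the pose to reach, as a shift and turn from the pose commanded when the call began, along the tool's axes at that moment; what a row does not reach only later rows make up. A row lasts 1/8 s, in which the tool goes at most 62.5 mm and 10.7 degrees, less where a joint would pass 70% of its speed; a pose out of reach is approached as far as the arm can. A call with a gripper value outside its range is refused whole. The fingers move at their own pace and stop on an object; FORCE is the grip in N (left out, the last holds). Time passes only in rows, so rows that repeat a pose let the fingers close. It gives the time, the measured TCP pose, the force, the opening and the grip force at its end, in the units of the state.
- manip.observe(): the state, without advancing time (a new reading comes with each control period).
- snapshot(name): name is "side" or "top" or "wrist"; returns the picture (400x640x3 uint8, red, green, blue); there is no depth.
- get_calibration(name): a dict with "fovy" (degrees; the focal length in pixels is half the picture's height over the tangent of half this angle, whatever the lens; pixels are square), "cx", "cy" (the principal point, pixels), "rvec" (rotation vector, rad) and "tvec" (3), from world to camera coordinates, as OpenCV has them; the wrist camera has in their place "mount" (4x4, takes a point from camera to tool coordinates, whose origin is the TCP and whose axes are the flange's). Camera axes: x right, y down, z forward; pixel columns grow to the right and rows downward; lengths in mm; the calibration is good to about 2 mm. A picture is of the moment at which its call begins: read the wrist's pose just before it. get_calibration takes no time and is no camera call.
- ticket.hand_in(): hands the job in; it is judged then, once.
Trained networks look in the newest picture that a camera, given by its name, has taken for a name from the list of things; names that differ only in an ending like _2 or _b are one class to them, and where a whole thing is asked for, a point or a joint stands for the part that bears it (a point fixed in the world has none). Each returns a list of dicts, best first, with "score" (0 to 1); they miss things now and then, are a little off and sometimes report something else, mostly with a low value. They report only what shows in the picture. A call takes as long as a camera call. They do not tell look-alikes from the thing itself.
- look_for(label, camera): "centre" ([x, y, z] in mm, in world coordinates, good to about 4 mm: the middle of the surface that is visible of it).
The state is a dict: "clock": time; "joint_pos": joint angles; "qvel": joint speeds; "joint_efforts": joint torques, N m; "ee_pos": TCP position; "ee_rot": TCP orientation; "force": force on the tool from outside, world axes, zero at the start; "wrist_torque": the same for the moment, N m; "grip_width": opening from 0.0 (shut) to 1.0 (fully open); "grip_force": force on a finger pad.
Only numpy, scipy, OpenCV 4.12 (cv2) and the standard library are available. Lean on these libraries where they do the work, as an engineer would, in place of code of your own. Each camera call takes 0.05 s, during which the arm holds its last target. There are 200 camera calls.

## Task

The brass hinge in the bench vise is wrenched: its top knuckle is bent out of line and its pin, head underneath, is seized. Take the slim-nosed drift punch out of the punch stand, feel its nose into the top knuckle, ease that back into line with it, and press the pin down and out so that it drops into the white dish below, without bearing hard on the hinge with the punch; then stand the punch back upright in the hole it came from. Leave the other tools, the dish and the hammer where they are.

Things in the scene. Friction and masses are not known exactly. Their poses are not given: they have to be found in the camera images.
- punch: Drift punch, dark steel, 120 mm: round nose 5 mm dia. x 40 mm with a flat end, square shoulder, eight-sided shank 12 mm across flats x 80 mm, plain top. Origin: centre of the nose's end; z towards the shank. Stands nose down in one of the stand's holes, shoulder on the block (shank 45 to 125 mm above the bench), flats facing its own x and y, square to the block.
- punch_grip (a point): Point on the punch's axis 83 mm from the nose's end, 43 mm up the shank from the shoulder: a good height to grip it.
- stand: Dark wooden punch block fixed to the bench, 60 x 150 x 45 mm (x, y, z). Origin: centre of its underside. Three blind holes, 9 mm dia., 42 mm deep, 1 mm chamfer, on its long centre line at y = -48, 0 and +48 mm; the drift punch and two other punches stand in them, in any order.
- hinge: Wrenched brass butt hinge clamped in the vise. Upright barrel of five knuckles, each 10 mm tall, 12.4 mm outside, 6.8 mm bore, flat rim, no chamfer. Origin: on the axis of the four straight lower knuckles, at the barrel's top, 122 mm above the bench; z up; leaves run to -y. All are fast but the top knuckle, which is bent 3.2 mm out of line (see knuckle_seat).
- knuckle_seat (a point): Where the top knuckle's middle belongs: on the lower knuckles' axis, 5 mm below the barrel's top. The knuckle really stands 3.2 mm off this point, level and upright, in any horizontal direction from the hinge's +x by way of +y to -x (not measured: find its bore by feel or sight). A nose inside it can ease it back into line sideways with 5 to 7 N; it stays where it is left.
- pin: Steel hinge pin, 6 mm dia., 38 mm long, with a domed head 10 mm dia. x 4.5 mm at its lower end; 20 g. Origin: centre of the tail's flat upper end; z up. It is on the lower knuckles' axis, tail 12 to 15 mm below the barrel's top, head underneath: it comes out downward only. It is nipped: it slides under 8 to 18 N, eases when its tail is about 26 mm below the barrel's top, and drops free by 33 mm.
- pin_mid (a point): Point on the pin's axis at half its length, 21 mm below the tail's end.
- vise: Small grey cast-iron bench vise fixed to the bench: base 110 x 58 mm, jaws 60 mm wide along y, tops 111 mm above the bench, screw and T-handle on its -x side (to 92 mm out, 67 mm high). Origin: under the jaws at bench height; z up; the hinge's lower knuckles have their axis at x = 0, y = +58 mm.
- dish: White ceramic dish, 80 x 64 mm (x, y), 16 mm high, walls and floor 4 mm, on the bench under the hinge barrel, whose axis passes over x = 0, y = -8 mm of the dish. Origin: centre of its underside.
- domer: Bystander: doming punch in another hole of the stand, round shank 8 mm, steel ball of 22 mm on top, up to 112 mm above the bench. Origin: centre of its lower end.
- flatter: Bystander: planishing punch in another hole of the stand, round shank 8 mm, flat disc of 24 mm on top, up to 102 mm above the bench. Origin: centre of its lower end.
- hammer: Bystander: small ball-peen hammer, wooden handle, 210 mm long, lying on the bench, up to 28 mm high. Origin: on the bench under the handle, 70 mm from the head; the head lies to +x.
Not all that is in view belongs to the job. Of the things like the dish, leave any that is green, pink or purple; of the rest the smaller one is meant.

How it is judged:
By the outcome, as a careful person would: the job done as asked, in the order asked, and still so for the second after the job is handed in, with the robot touching nothing.
It also fails if it takes over 64 s, if anything falls off the work surface, if the arm or the gripper's body presses on something with over 40 N, if the wrist force passes 120 N, or if a joint passes its speed limit or range.

## Working session

There is one attempt and no reset: what is moved stays moved. The work goes in short steps, Python scripts to look and compute and a shell command to move; the robot and the scene stay as the last step left them, time stands still between calls to the robot, and variables do not carry over. Pictures are saved under pics/ and viewed, at most 10 in all, crops included, and the job is handed in when it is done.

```bash
mkdir -p pics; ls; python3 - <<'E'
from rig import manip, snapshot, get_calibration, look_for
import cv2,numpy as np
s=manip.observe();print(s, manip.tcp_to_grasp)
for c in("side","top"):
    im=snapshot(c);cv2.imwrite(f"pics/{c}0.png",im[:,:,::-1]);print(c,get_calibration(c))
    for n in("punch","stand","hinge","vise","dish","domer","flatter","hammer","pin"):
        print(c,n,[(np.round(d["centre"],1).tolist(),round(d["score"],2)) for d in look_for(n,c)][:3])
print(get_calibration("wrist"))
E
```

```text
pics
{'clock': 0.0, 'joint_pos': array([-7.96227614e+01,  5.99935952e+00,  5.52508207e+00,  8.96065844e+01,
        9.01979484e-04,  7.75258070e+01]), 'qvel': array([-0.07144944, -0.0231874 ,  0.00208013,  0.00025783,  0.05308031,
        0.03147986]), 'joint_efforts': array([-3.73521092e-03, -5.56927085e+01,  5.03651297e+01,  1.69958733e-02,
       -4.11317696e-04,  4.62941352e-05]), 'ee_pos': array([ 232.9351486 , -552.49312665,  193.79582259]), 'ee_rot': array([[ 9.21514969e-01,  3.88342766e-01, -2.38731070e-04],
       [ 3.88342708e-01, -9.21513975e-01,  1.39105598e-03],
       [ 3.20212511e-04, -1.37458838e-03, -9.99999004e-01]]), 'force': array([-0.46762953,  0.17485622,  0.7449981 ]), 'wrist_torque': array([ 0.02753877, -0.00708239, -0.01439834]), 'grip_force': 0.0, 'grip_width': 1.0011256451833406} -18.700000000000003
side {'fovy': 49.424651836886014, 'cx': 322.23964926067623, 'cy': 200.58672084942708, 'rvec': array([ 0.20541722,  2.69025025, -1.45092955]), 'tvec': array([ 534.34717355,   21.23463624, 1431.14045347])}
side punch [([469.5, -179.6, 41.3], 0.66)]
side stand [([4
[... 631 characters left out ...]
]
top dish [([663.3, 145.6, 3.1], 0.94), ([502.5, 166.8, -1.2], 0.92), ([579.0, 296.5, 5.1], 0.92)]
top domer [([449.5, -173.8, 108.6], 0.47)]
top flatter [([469.9, -265.9, 101.9], 0.42)]
top hammer [([703.0, -61.0, 12.1], 0.58)]
top pin [([470.0, -264.5, 105.3], 0.18)]
{'fovy': 68.2213213468011, 'cx': 327.51786452056473, 'cy': 195.29571482329192, 'mount': array([[-9.58817507e-05, -9.59912364e-01, -2.80300275e-01,
         7.04597014e+01],
       [ 9.99999764e-01, -2.82723199e-04,  6.26141970e-04,
         2.50703524e-01],
       [-6.80288809e-04, -2.80300149e-01,  9.59912165e-01,
        -1.79815234e+02],
       [ 0.00000000e+00,  0.00000000e+00,  0.00000000e+00,
         1.00000000e+00]])}
```

View pics/top0.png

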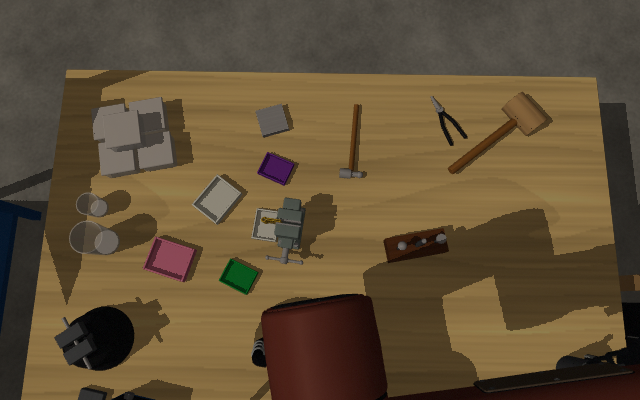

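View pics/side0.png

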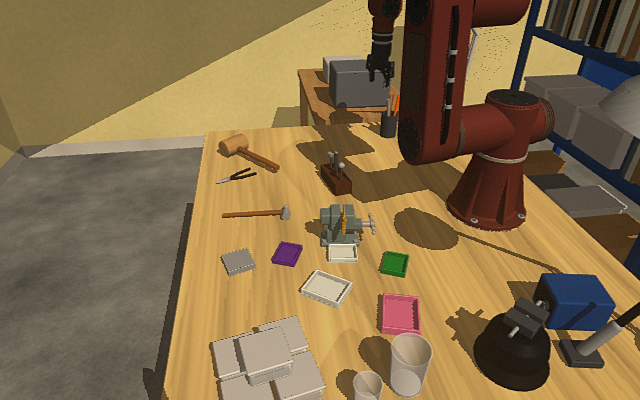

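```bash
cat > h.py <<'E'
import numpy as np,cv2
from rig import manip,snapshot,get_calibration,look_for
def st(): 
    s=manip.observe(); R=s["ee_rot"]; return s,np.array(s["ee_pos"]),R
def wcam(name=None):
    s,p,R=st(); im=snapshot("wrist"); c=get_calibration("wrist"); M=c["mount"]
    f=200/np.tan(np.radians(c["fovy"]/2)); K=np.array([[f,0,c["cx"]],[0,f,c["cy"]],[0,0,1]])
    Rc=R@M[:3,:3]; tc=p+R@M[:3,3]
    if name: cv2.imwrite("pics/"+name,im[:,:,::-1])
    return im,K,Rc,tc
def ray(u,v,K,Rc,tc,z):
    d=Rc@np.linalg.inv(K)@np.array([u,v,1.]); return tc+d*(z-tc[2])/d[2]
def proj(P,K,Rc,tc):
    q=K@(Rc.T@(np.array(P,float)-tc)); return q[:2]/q[2]
def delta(target,R,p): return np.round(R.T@(np.array(target)-p),2)
E
python3 -m inch '85 50 -30 -20 0 0 -8;85 100 -65 -30 0 0 -18;85 160 -105 -41 0 0 -28;85 220 -145 -41 0 0 -38;85 270 -180 -41 0 0 -48;85 310 -210 -41 0 0 -58;85 335 -230 -41 0 0 -68;85 343 -238 -41 0 0 -76;85 343 -238 -41 0 0 -79.5;85 343 -238 -41 0 0 -79.5'
python3 - <<'E'
from h import *
im,K,Rc,tc=wcam("w1.png")
for n in("punch","stand","domer","flatter"):
    print(n,[(np.round(d["centre"],1).tolist(),round(d["score"],2)) for d in look_for(n,"wrist")][:3])
E
```

```text
clock: 2.25
ee_pos: [456.7, -200.3, 235.7]
ee_rot: [[-0.214, 0.977, 0.0], [0.977, 0.214, -0.0], [-0.0, 0.0, -1.0]]
force: [0.1, -1.3, -1.0]
grip_width: 0.997
grip_force: 0.0
punch [([461.4, -217.9, 113.1], 0.64)]
stand [([457.9, -213.3, 41.9], 0.93)]
domer [([452.4, -175.8, 109.5], 0.66), ([459.9, -215.1, 44.3], 0.25)]
flatter []
```

View pics/w1.png

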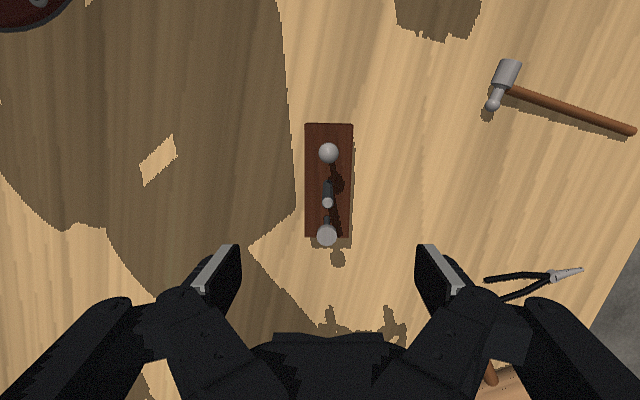

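The block spans about (305–353, 123–238). The ball is at (328,153), the punch top is at (328,203) in the middle hole, and the flat disc is at (327,235).

```bash
python3 - <<'E'
from h import *
s,p,R=st();c=get_calibration("wrist");M=c["mount"]
f=200/np.tan(np.radians(c["fovy"]/2)); K=np.array([[f,0,c["cx"]],[0,f,c["cy"]],[0,0,1]])
Rc=R@M[:3,:3]; tc=p+R@M[:3,3]
im=cv2.imread("pics/w1.png")
big=cv2.resize(im[110:260,280:380],None,fx=5,fy=5,interpolation=cv2.INTER_NEAREST)[:600] if 0 else cv2.resize(im[112:258,280:380],None,fx=4,fy=4,interpolation=cv2.INTER_CUBIC)
cv2.imwrite("pics/w1c.png",big)
for u,v,z in[(305,123,45),(353,123,45),(305,238,45),(353,238,45),(328,203,125),(328,153,101),(327,235,102)]:
    print(u,v,np.round(ray(u,v,K,Rc,tc,z),1))
print(p,np.round(R,4))
E
```

```text
305 123 [ 417.4 -153.6   45. ]
353 123 [ 474.6 -141.1   45. ]
305 238 [ 446.7 -303.3   45. ]
353 238 [ 510.7 -289.4   45. ]
328 203 [ 461.1 -222.6  125. ]
328 153 [ 450.9 -175.5  101. ]
327 235 [ 469.8 -267.8  102. ]
[ 456.56836778 -200.65447636  235.59659413] [[-2.126e-01  9.771e-01  0.000e+00]
 [ 9.771e-01  2.126e-01 -1.000e-04]
 [-1.000e-04 -0.000e+00 -1.000e+00]]
```

View pics/w1c.png

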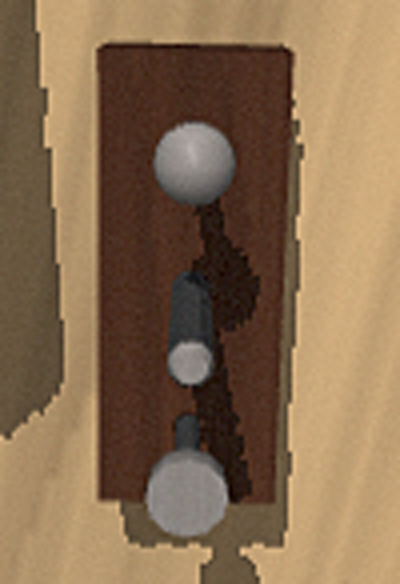

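```bash
python3 -m inch '60 -22 -0.7 20 0 0 0.8;60 -22.1 -0.7 70 0 0 0.8;60 -22.1 -0.7 115 0 0 0.8;60 -22.1 -0.7 150 0 0 0.8;60 -22.1 -0.7 166 0 0 0.8;60 -22.1 -0.7 166 0 0 0.8;40 -22.1 -0.7 166 0 0 0.8;25 -22.1 -0.7 166 0 0 0.8' 60
python3 - <<'E'
from h import *
im,K,Rc,tc=wcam()
cv2.imwrite("pics/w2.png",im[150:400,180:480,::-1].repeat(2,0).repeat(2,1))
print(np.round(st()[1],2), proj([460.6,-222.4,125],K,Rc,tc))
E
```

```text
clock: 3.5
ee_pos: [461.5, -222.9, 71.2]
ee_rot: [[-0.2, 0.98, 0.002], [0.98, 0.2, -0.002], [-0.002, 0.001, -1.0]]
force: [0.5, 0.5, 0.2]
grip_width: 0.3
grip_force: 0.0
[ 461.37 -222.76   70.86] [327.11570179 262.39004271]
```

View pics/w2.png

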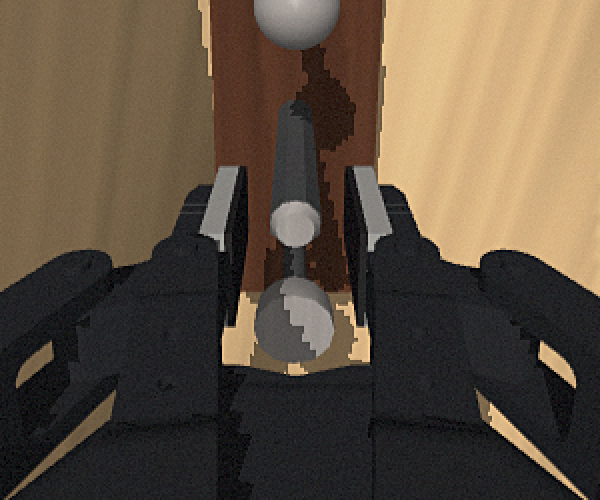

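The punch top is at pixel (328,262), as predicted, and centred between the pads. Next I close the grip and lift.

```bash
python3 -m inch '5 0 0 0 0 0 0;5 0 0 0 0 0 0;5 0 0 0 0 0 0;5 0 0 0 0 0 0;5 0 0 0 0 0 0;5 0 0 0 0 0 0' 110; python3 -m inch '5 0 0 -2 0 0 0;5 0 0 -10 0 0 0;5 0 0 -30 0 0 0;5 0 0 -60 0 0 0;5 0 0 -95 0 0 0;5 0 0 -125 0 0 0;5 0 0 -145 0 0 0;5 0 0 -150 0 0 0;5 0 0 -150 0 0 0'; python3 - <<'E'
from h import *
s,p,R=st();print(s["joint_pos"].round(1),p.round(2),s["force"].round(2),s["wrist_torque"].round(3)); print(R.round(4))
E
```

```text
clock: 4.3
ee_pos: [461.3, -222.6, 70.6]
ee_rot: [[-0.2, 0.98, 0.001], [0.98, 0.2, -0.001], [-0.001, 0.001, -1.0]]
force: [0.2, 0.3, 6.1]
grip_width: 0.098
grip_force: 107.9
clock: 5.42
ee_pos: [460.8, -222.3, 219.9]
ee_rot: [[-0.2, 0.98, 0.0], [0.98, 0.2, -0.0], [-0.0, 0.0, -1.0]]
force: [-0.7, 0.4, 0.2]
grip_width: 0.097
grip_force: 107.7
[-40.4  -9.1  -6.6  92.5  -0.   38. ] [ 460.79 -222.27  219.86] [-0.73  0.4   0.16] [-0.008  0.022 -0.055]
[[-2.002e-01  9.798e-01  3.000e-04]
 [ 9.798e-01  2.002e-01 -4.000e-04]
 [-4.000e-04  2.000e-04 -1.000e+00]]
```

```bash
python3 -m inch '5 10 3.5 -5 0 0 0;5 35 12 -10 0 0 0;5 76 26 -15 0 0 0;5 124 42.4 -15 0 0 0;5 173 59 -15 0 0 0;5 221 75.4 -15 0 0 0;5 270 92 -15 0 0 0;5 311 106 -15 0 0 0;5 336 114.5 -15 0 0 0;5 346 118 -15 0 0 0'; python3 -m inch '5 0 0 0 0 0 0;5 0 0 0 0 0 0;5 0 0 0 0 0 0'; python3 - <<'E'
from h import *
im,K,Rc,tc=wcam("w3.png"); 
s,p,R=st();print(s["joint_pos"].round(1),p.round(2),s["force"].round(2))
for n in("hinge","vise","dish","knuckle_seat","pin","punch"):
    print(n,[(np.round(d["centre"],1).tolist(),round(d["score"],2)) for d in look_for(n,"wrist")][:3])
E
```

```text
clock: 6.68
ee_pos: [506.4, 142.2, 234.1]
ee_rot: [[-0.202, 0.979, -0.001], [0.979, 0.202, -0.0], [0.0, -0.001, -1.0]]
force: [-0.5, -0.1, -1.2]
grip_width: 0.1
grip_force: 107.8
clock: 7.05
ee_pos: [507.1, 139.6, 234.6]
ee_rot: [[-0.199, 0.98, 0.0], [0.98, 0.199, -0.0], [-0.0, 0.0, -1.0]]
force: [-0.5, -0.5, -1.0]
grip_width: 0.096
grip_force: 107.8
[ 1.1 -6.2 -2.4 93.8 -0.  79.7] [507.12 139.63 234.62] [ 0.87 -0.87 -0.47]
hinge [([504.4, 150.2, 125.6], 0.78)]
vise [([493.5, 117.4, 102.9], 0.85)]
dish [([663.3, 149.8, 6.5], 0.84), ([382.5, 234.6, 6.5], 0.68), ([513.7, 168.7, 4.4], 0.63)]
knuckle_seat [([504.4, 149.4, 121.9], 0.73)]
pin []
punch [([508.1, 141.4, 272.7], 0.88)]
```

View pics/w3.png

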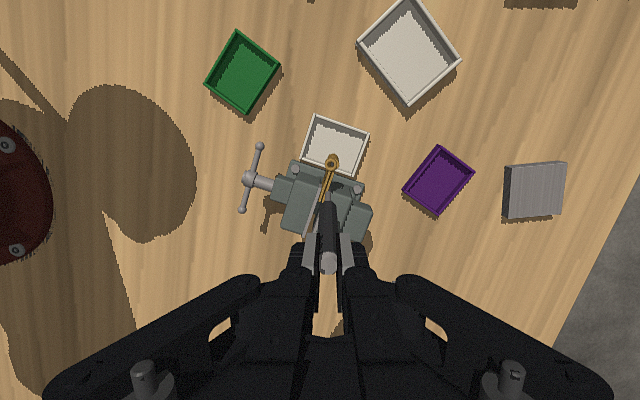

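The hinge barrel is at about (332,161) over the white dish, with its leaf running down to (322,205). I'll zoom in on it.

```bash
python3 - <<'E'
from h import *
im=cv2.imread("pics/w3.png")[145:205,302:362]
cv2.imwrite("pics/w3c.png",cv2.resize(im,None,fx=10,fy=10,interpolation=cv2.INTER_CUBIC))
s,p,R=st();c=get_calibration("wrist");M=c["mount"]
f=200/np.tan(np.radians(c["fovy"]/2)); K=np.array([[f,0,c["cx"]],[0,f,c["cy"]],[0,0,1]])
Rc=R@M[:3,:3]; tc=p+R@M[:3,3]
for u,v,z in[(332,161,122)]: print(ray(u,v,K,Rc,tc,z))
print("nose px",proj(p+R@[0,0,65.6],K,Rc,tc))
E
```

```text
[506.64920455 161.54504172 122.        ]
nose px [328.27183951 194.17052992]
```

View pics/w3c.png

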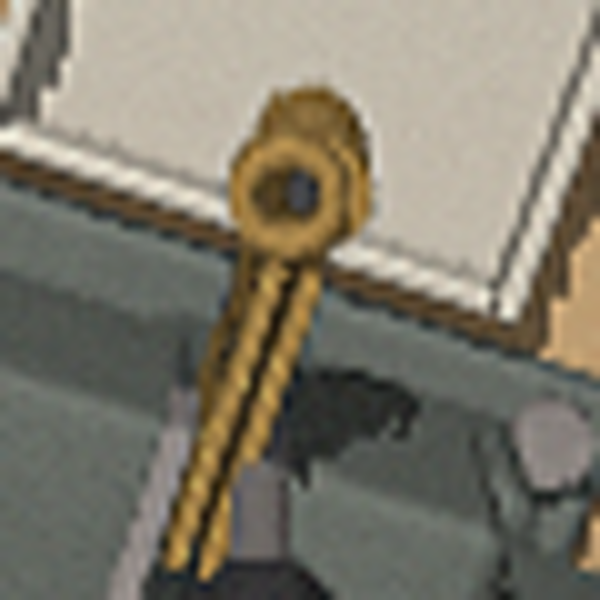

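```bash
python3 - <<'E'
from h import *
s,p,R=st();c=get_calibration("wrist");M=c["mount"]
f=200/np.tan(np.radians(c["fovy"]/2)); K=np.array([[f,0,c["cx"]],[0,f,c["cy"]],[0,0,1]])
Rc=R@M[:3,:3]; tc=p+R@M[:3,3]
b=ray(330.25,163.7,K,Rc,tc,122); print(b,p)
n=ray(327.9,193.7,K,Rc,tc,169); print("nose seen",n)
t=np.array([b[0],b[1],195.6]); print(R.T@(t-p))
# tool-frame position of camera-left etc
for a in (170.5,-9.5,80.5): print(a,R.T@np.array([np.cos(np.radians(a)),np.sin(np.radians(a)),0]))
E
```

```text
[505.48924716 158.53050943 122.        ] [507.10893723 140.30951494 234.61602687]
nose seen [506.71939902 140.64806051 169.        ]
[18.18219621  2.05236305 39.01376597]
170.5 [ 3.58955740e-01 -9.33354569e-01 -1.59245130e-04]
-9.5 [-3.58955740e-01  9.33354569e-01  1.59245130e-04]
80.5 [ 9.33354572e-01  3.58955756e-01 -8.62506029e-05]
```

```bash
python3 -m inch '5 6 0.7 5 0 0 0;5 14 1.7 12 0 0 0;5 18 2.3 24 0 0 0;5 18 2.3 34 0 0 0;5 18 2.3 38 0 0 0;5 18 2.3 38 0 0 0;5 18 2.3 38 0 0 0;5 18 2.3 38 0 0 0'; python3 - <<'E'
from h import *
im,K,Rc,tc=wcam("w4.png"); s,p,R=st();print(p.round(2),s["force"].round(2),s["wrist_torque"].round(3))
n=p+R@[0,0,65.6]; print(n,proj(n,K,Rc,tc))
u,v=map(int,proj(n,K,Rc,tc)); print(u,v)
c=im[v-30:v+30,u-30:u+30,::-1]; cv2.imwrite("pics/w4c.png",cv2.resize(c,None,fx=10,fy=10,interpolation=cv2.INTER_CUBIC))
E
```

```text
clock: 8.4
ee_pos: [505.9, 158.5, 197.0]
ee_rot: [[-0.2, 0.98, 0.001], [0.98, 0.2, -0.0], [-0.0, 0.001, -1.0]]
force: [0.9, 1.3, -1.7]
grip_width: 0.101
grip_force: 107.8
[505.91 158.48 196.89] [-0.16  0.84 -0.94] [ 0.056  0.005 -0.038]
[505.94438216 158.47511614 131.29279221] [328.23438262 194.13080793]
328 194
```

View pics/w4c.png

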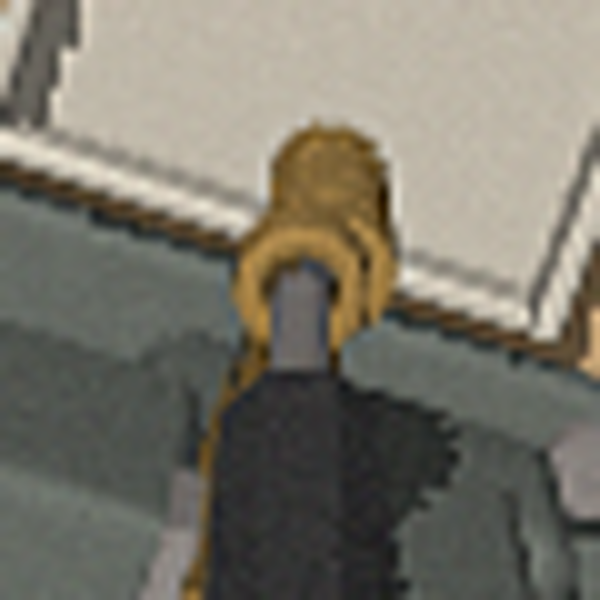

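```bash
python3 - <<'E'
from h import *
im,K,Rc,tc=wcam(); P=np.mean([manip.observe()["ee_pos"] for _ in range(5)],0)
s,p,R=st(); print(p)
f=lambda x,y:(298+(x+.5)/10-.5,164+(y+.5)/10-.5)
for nm,(x,y),z in[("ring",(298.5,287),122),("nose",(301,291),131.3),("nose-3",(301,291),128.3),("k2 right",(397,270),112),("k1 right",(362,287),122)]:
    u,v=f(x,y); print(nm,(R.T@(ray(u,v,K,Rc,tc,z)-p)).round(2))
E
```

```text
[505.86819905 158.4908483  196.85623659]
ring [-0.9  -0.72 74.86]
nose [ 1.35 -0.5  65.56]
nose-3 [ 0.5  -0.5  68.56]
k2 right [-2.07  8.42 84.86]
k1 right [-0.9   4.97 74.86]
```

The nose sits over the bore, at about (301,291) in the crop against the ring centre at about (299,289). I'll shift it slightly and feel downwards.

```bash
python3 -m inch '5 -0.5 0 2 0 0 0;5 -0.8 -0.2 5 0 0 0;5 -0.8 -0.2 8 0 0 0;5 -0.8 -0.2 8.5 0 0 0;5 -0.8 -0.2 8.5 0 0 0'; for i in 1 2; do python3 -m inch '5 0 0 0.5 0 0 0;5 0 0 1 0 0 0;5 0 0 1 0 0 0'; done
```

```text
clock: 9.12
ee_pos: [505.6, 157.7, 188.0]
ee_rot: [[-0.2, 0.98, -0.0], [0.98, 0.2, -0.0], [-0.0, -0.0, -1.0]]
force: [0.8, -0.1, -1.1]
grip_width: 0.096
grip_force: 107.8
clock: 9.5
ee_pos: [505.8, 157.7, 187.2]
ee_rot: [[-0.2, 0.98, 0.0], [0.98, 0.2, -0.0], [-0.0, 0.0, -1.0]]
force: [0.9, 0.3, 0.9]
grip_width: 0.094
grip_force: 107.9
clock: 9.88
ee_pos: [505.6, 157.7, 185.9]
ee_rot: [[-0.2, 0.98, -0.0], [0.98, 0.2, -0.0], [-0.0, -0.0, -1.0]]
force: [0.3, -0.1, -0.7]
grip_width: 0.097
grip_force: 107.8
```

```bash
for i in 1 2 3; do python3 -m inch '5 0 0 0.5 0 0 0;5 0 0 1 0 0 0;5 0 0 1 0 0 0' | grep -E 'pos|force: \['; done
```

```text
ee_pos: [505.6, 157.7, 185.0]
force: [0.8, -0.9, -0.8]
ee_pos: [505.6, 157.7, 184.0]
force: [-0.5, -1.2, -0.2]
ee_pos: [505.7, 157.7, 183.0]
force: [-0.1, -0.9, -0.9]
```

```bash
python3 -m inch '5 0 0 1 0 0 0;5 0 0 2 0 0 0;5 0 0 2 0 0 0' | grep -E 'pos|force: \['; for i in 1 2 3 4; do python3 -m inch '5 -0.12 0.22 0 0 0 0;5 -0.22 0.45 0 0 0 0;5 -0.22 0.45 0 0 0 0' | grep -E 'pos|force: \['; done
```

```text
ee_pos: [505.6, 157.7, 180.9]
force: [0.5, -0.8, -1.3]
ee_pos: [506.1, 157.6, 181.0]
force: [0.1, -0.5, -1.0]
ee_pos: [506.6, 157.5, 181.1]
force: [0.5, -0.1, -1.8]
ee_pos: [507.1, 157.3, 181.1]
force: [-0.4, -0.6, 0.3]
ee_pos: [507.5, 157.2, 181.0]
force: [-1.3, -0.4, -0.5]
```

```bash
for i in 1 2 3 4; do python3 -m inch '5 -0.12 0.22 0 0 0 0;5 -0.22 0.45 0 0 0 0;5 -0.22 0.45 0 0 0 0' | grep -E 'pos|force: \['; done
```

```text
ee_pos: [508.0, 157.1, 181.0]
force: [-1.0, -0.5, -0.5]
ee_pos: [508.5, 157.0, 181.0]
force: [-1.3, 0.9, -0.5]
ee_pos: [508.9, 156.8, 181.0]
force: [-2.5, 0.1, -1.2]
ee_pos: [509.4, 156.7, 181.0]
force: [-3.7, -0.7, -0.5]
```

```bash
for i in 1 2 3 4 5; do python3 -m inch '5 -0.12 0.22 0 0 0 0;5 -0.22 0.45 0 0 0 0;5 -0.22 0.45 0 0 0 0;5 -0.22 0.45 0 0 0 0' >/dev/null; python3 - <<'E'
from h import *
F=[];
for _ in range(1):
    s=manip.observe();F.append(s["force"])
snapshot("wrist"); s2=manip.observe(); snapshot("wrist"); s3=manip.observe()
print(s["ee_pos"].round(2),np.mean([s["force"],s2["force"],s3["force"]],0).round(2),np.mean([s["wrist_torque"],s2["wrist_torque"],s3["wrist_torque"]],0).round(3))
E
done
```

```text
[509.96 156.6  181.04] [-4.47 -0.11 -0.37] [-0.05   1.274 -0.009]
[510.44 156.45 181.03] [-4.79  0.26 -0.45] [-0.066  1.523  0.033]
[510.86 156.35 181.  ] [-4.82  0.25 -0.07] [-0.007  1.609 -0.008]
[511.36 156.21 181.02] [-5.09  0.05 -0.2 ] [-0.036  1.627  0.004]
[511.81 156.08 181.  ] [-5.87  0.01 -0.46] [-0.018  1.609  0.042]
```

```bash
cat > f.py <<'E'
from h import *
L=[]
for _ in range(3): L.append(manip.observe()); snapshot("wrist")
m=lambda k:np.mean([s[k] for s in L],0)
print(m("ee_pos").round(2),m("force").round(2),m("wrist_torque").round(3),round(L[-1]["clock"],2))
E
for i in 1 2 3; do python3 -m inch '5 -0.12 0.22 0 0 0 0;5 -0.22 0.45 0 0 0 0;5 -0.22 0.45 0 0 0 0;5 -0.22 0.45 0 0 0 0' >/dev/null; python3 f.py; done
```

```text
[512.33 155.96 181.03] [-5.45 -0.09 -0.3 ] [-0.049  1.609 -0.011] 17.98
[512.82 155.83 181.02] [-4.74 -0.31 -0.26] [-0.053  1.623  0.046] 18.62
[513.3  155.72 181.02] [-5.54 -0.08 -0.12] [-0.066  1.643 -0.009] 19.27
```

```bash
for i in 1 2 3 4; do python3 -m inch '5 0.2 -0.4 0 0 0 0;5 0.34 -0.68 0 0 0 0;5 0.34 -0.68 0 0 0 0' >/dev/null; python3 f.py; done
```

```text
[512.77 155.9  181.07] [-4.25 -0.16 -1.06] [-0.084  1.188 -0.003] 19.8
[512.07 156.09 181.1 ] [-2.98 -0.03 -1.66] [-0.091  0.914  0.005] 20.32
[511.37 156.28 181.16] [-1.59  0.66 -1.43] [-0.1    0.585 -0.001] 20.85
[510.64 156.49 181.16] [-0.82 -0.47 -0.71] [-0.151  0.243  0.004] 21.38
```

```bash
python3 -m inch '5 -0.5 1 0 0 0 0;5 -1 2 0 0 0 0;5 -1.4 2.8 0 0 0 0;5 -1.45 2.9 0 0 0 0;5 -1.45 2.9 0 0 0 0' >/dev/null; python3 f.py; python3 -m inch '5 0.5 -1 0 0 0 0;5 1 -2 0 0 0 0;5 1.5 -3 0 0 0 0;5 1.95 -3.9 0 0 0 0;5 1.95 -3.9 0 0 0 0' >/dev/null; python3 f.py;  for i in 1 2 3 4; do python3 -m inch '5 0 0 0.5 0 0 0;5 0 0 1 0 0 0;5 0 0 1 0 0 0'>/dev/null; python3 f.py; done
```

```text
[513.28 155.68 181.01] [-4.74 -0.39  1.43] [-0.142  1.56   0.01 ] 22.15
[509.73 156.82 181.23] [-0.28 -0.14 -0.85] [-0.095 -0.006  0.01 ] 22.93
[509.38 156.79 180.  ] [-0.11  0.41 -0.65] [-0.083  0.023 -0.03 ] 23.45
[509.38 156.8  179.01] [-0.14 -0.34 -0.52] [-0.113  0.019 -0.003] 23.98
[509.38 156.78 178.02] [ 0.17 -0.16 -0.35] [-0.09   0.038  0.002] 24.5
[509.41 156.8  177.05] [ 0.5  -1.11 -0.4 ] [-0.092 -0.03  -0.024] 25.02
```

```bash
for i in 1 2 3; do python3 -m inch '5 0 0 0.5 0 0 0;5 0 0 1 0 0 0;5 0 0 1 0 0 0'>/dev/null; python3 f.py; done
```

```text
[509.39 156.78 176.02] [-0.12 -0.11 -0.27] [-0.092 -0.034 -0.001] 25.55
[509.39 156.78 175.03] [ 0.42 -0.47 -0.79] [-0.058 -0.073  0.018] 26.07
[509.43 156.8  174.13] [-0.02 -0.41 -0.33] [-0.087 -0.039  0.003] 26.6
```

```bash
python3 -m inch '5 -0.25 1.2 0 0 0 0;5 -0.5 2.4 0 0 0 0;5 -0.6 2.9 0 0 0 0;5 -0.6 2.9 0 0 0 0'>/dev/null; python3 f.py; python3 -m inch '5 -0.15 0.7 0 0 0 0;5 -0.3 1.5 0 0 0 0;5 -0.3 1.5 0 0 0 0' >/dev/null; python3 f.py
```

```text
[512.08 156.78 174.03] [-4.26 -0.57  2.71] [-0.265  1.278  0.002] 27.25
[513.45 156.75 173.98] [-5.85 -1.34  2.97] [-0.307  1.84   0.024] 27.77
```

```bash
python3 -m inch '5 0.4 -2 -0.7 0 0 0;5 0.8 -4 -0.7 0 0 0;5 1.2 -6 -0.7 0 0 0;5 1.6 -7.5 -0.7 0 0 0;5 1.8 -8.7 -0.7 0 0 0;5 1.8 -8.7 -0.7 0 0 0'>/dev/null; python3 f.py; python3 -m inch '5 0.15 -0.5 0 0 0 0;5 0.2 -1 0 0 0 0;5 0.2 -1 0 0 0 0' >/dev/null; python3 f.py
```

```text
[505.66 156.8  175.09] [ 4.37  0.32 -1.43] [-6.40e-02 -1.35e+00  1.00e-03] 28.68
[504.56 156.83 175.05] [ 5.64 -0.09 -0.83] [ 0.004 -1.745  0.008] 29.2
```

```bash
python3 -m inch '5 -0.4 2 0 0 0 0;5 -0.87 4.25 0 0 0 0;5 0.13 4.45 0 0 0 0;5 1.1 4.65 0 0 0 0;5 1.1 4.65 0 0 0 0'>/dev/null; python3 f.py; python3 -m inch '5 0.5 0.1 0 0 0 0;5 1 0.2 0 0 0 0;5 1 0.2 0 0 0 0' >/dev/null; python3 f.py
```

```text
[508.02 158.73 174.55] [ 0.16 -2.16 -0.19] [-0.602 -0.153  0.004] 29.98
[508.25 159.75 174.68] [-0.12 -2.83 -2.01] [-0.825 -0.112  0.013] 30.5
```

```bash
python3 -m inch '5 -1.1 0 0 0 0 0;5 -2.3 0.2 0 0 0 0;5 -3 0.2 0 0 0 0;5 -3 0.2 0 0 0 0' >/dev/null; python3 f.py; python3 -m inch '5 -1 -0.2 0 0 0 0;5 -2 -0.4 0 0 0 0;5 -3 -0.6 0 0 0 0;5 -3 -0.6 0 0 0 0' >/dev/null; python3 f.py
```

```text
[509.15 157.07 174.84] [ 0.21  0.25 -1.66] [-0.189 -0.027  0.003] 31.15
[509.16 153.93 174.78] [ 0.54  0.65 -0.42] [ 0.195 -0.061  0.023] 31.8
```

```bash
python3 -m inch '5 0.9 0.1 0 0 0 0;5 1.76 0.2 0 0 0 0;5 1.76 0.2 1 0 0 0;5 1.76 0.2 2 0 0 0;5 1.76 0.2 3 0 0 0;5 1.76 0.2 4 0 0 0;5 1.76 0.2 5 0 0 0;5 1.76 0.2 6 0 0 0' >/dev/null; python3 f.py; python3 -m inch '5 0 0 1 0 0 0;5 0 0 2 0 0 0;5 0 0 3 0 0 0;5 0 0 4 0 0 0;5 0 0 5 0 0 0;5 0 0 6 0 0 0' >/dev/null; python3 f.py
```

```text
[510.09 155.76 171.01] [-1.95 -0.4  11.99] [0.109 0.389 0.017] 32.95
[510.07 155.75 164.86] [-1.12  0.48 11.47] [ 0.094  0.38  -0.017] 33.85
```

```bash
python3 -m inch '5 0.1 -0.4 1.2 0 0 0;5 0.16 -0.8 2.4 0 0 0;5 0.16 -0.8 3.6 0 0 0;5 0.16 -0.8 4.8 0 0 0;5 0.16 -0.8 6 0 0 0;5 0.16 -0.8 7 0 0 0' >/dev/null; python3 f.py; python3 -m inch '5 0 0 1 0 0 0;5 0 0 2 0 0 0;5 0 0 3 0 0 0;5 0 0 4 0 0 0;5 0 0 5 0 0 0;5 0 0 5.5 0 0 0' >/dev/null; python3 f.py
```

```text
[508.73 155.65 156.26] [1.44 0.11 0.41] [ 0.032 -0.468  0.011] 34.75
[508.16 155.63 150.19] [ 2.04  0.42 -0.32] [-0.066 -0.739 -0.027] 35.65
```

```bash
python3 - <<'E'
from h import *
for c in("side","top"):
    im=snapshot(c); print(c,[(np.round(d["centre"],1).tolist(),round(d["score"],2)) for d in look_for("pin",c)][:3])
    if c=="side": a=im[190:270,300:400,::-1]
cv2.imwrite("pics/s5.png",cv2.resize(a,None,fx=7,fy=7,interpolation=cv2.INTER_CUBIC))
E
```

```text
side []
top []
```

View pics/s5.png

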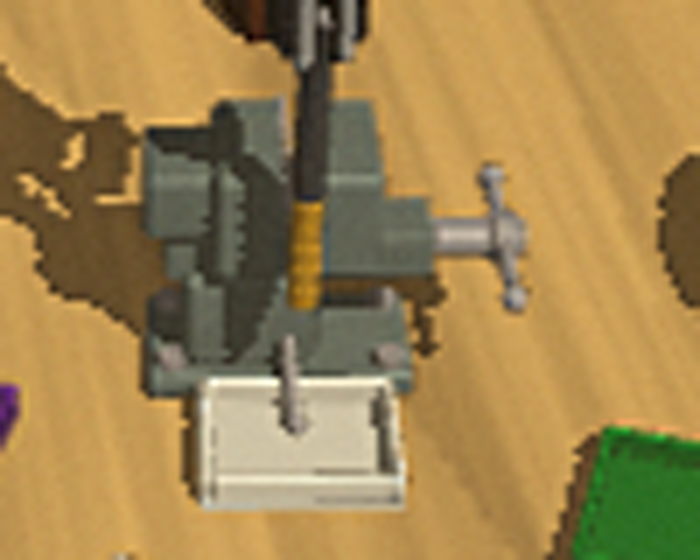

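The pin has dropped: its head is in the dish at (295,420) and its tail leans on the rim at (288,340). The barrel looks straight. Next I withdraw straight up.

```bash
python3 -m inch '5 -0.2 0.98 -1 0 0 0;5 -0.2 0.98 -6 0 0 0;5 -0.2 0.98 -14 0 0 0;5 -0.2 0.98 -24 0 0 0;5 -0.2 0.98 -34 0 0 0;5 -0.2 0.98 -46 0 0 0;5 -0.2 0.98 -60 0 0 0;5 -0.2 0.98 -75 0 0 0;5 -0.2 0.98 -85 0 0 0;5 -0.2 0.98 -85 0 0 0' >/dev/null; python3 f.py
python3 - <<'E'
from h import *
im,K,Rc,tc=wcam("w6.png"); s,p,R=st()
print(p, R.T@(np.array([460.8,-222.3,225])-p))
a=im[140:210,290:370,::-1]; cv2.imwrite("pics/w6c.png",cv2.resize(a,None,fx=8,fy=8,interpolation=cv2.INTER_CUBIC))
print("nose",proj(p+R@[0,0,65.6],K,Rc,tc))
E
```

```text
[509.35 155.64 235.51] [ 0.29 -0.13 -0.89] [-0.02  -0.014  0.024] 37.25
[508.85431519 155.61944022 234.59663989] [-360.64819989 -122.73150548    9.70924695]
nose [328.16287663 194.11176658]
```

View pics/w6c.png

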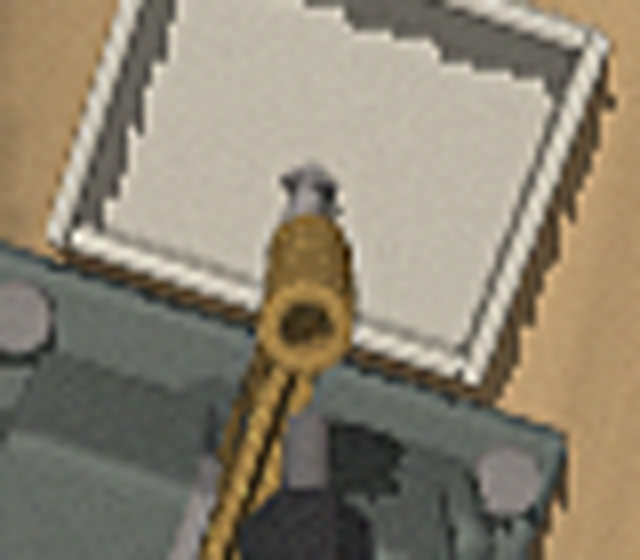

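The barrel is straight with its bore clear, and the pin is lying in the dish. The nose is at about (328,194), as predicted, so the punch hasn't tilted. I'll take it back to the stand.

```bash
python3 -m inch '5 -11 -3.7 0 0 0 0;5 -36 -12 0 0 0 0;5 -79 -27 0 0 0 0;5 -130 -44 0 0 0 0;5 -180 -61 0 0 0 0;5 -231 -78.5 0 0 0 0;5 -281 -95.5 0 0 0 0;5 -325 -110.5 0 0 0 0;5 -350 -119 0 0 0 0;5 -360.9 -122.7 0 0 0 0'; python3 -m inch '5 0 0 5 0 0 0;5 0 0 25 0 0 0;5 0 0 55 0 0 0;5 0 0 85 0 0 0;5 0 0 105 0 0 0;5 0 0 112 0 0 0;5 0 0 112 0 0 0'>/dev/null;python3 f.py
```

```text
clock: 38.6
ee_pos: [460.3, -224.0, 234.9]
ee_rot: [[-0.198, 0.98, -0.001], [0.98, 0.198, 0.0], [0.0, -0.0, -1.0]]
force: [0.5, 0.1, -1.6]
grip_width: 0.098
grip_force: 108.0
[ 461.55 -222.6   124.06] [-0.17 -0.01 -0.43] [ 0.008 -0.028 -0.016] 39.58
```

```bash
python3 -m inch '5 0 0 5 0 0 0;5 0 0 12 0 0 0;5 0 0 15 0 0 0;5 0 0 18 0 0 0;5 0 0 20 0 0 0;5 0 0 20 0 0 0'>/dev/null;python3 f.py; python3 -m inch '5 0 0 5 0 0 0;5 0 0 12 0 0 0;5 0 0 20 0 0 0;5 0 0 27 0 0 0;5 0 0 31 0 0 0;5 0 0 32 0 0 0;5 0 0 32 0 0 0'>/dev/null;python3 f.py;
```

```text
[ 461.2  -222.54  103.3 ] [ 0.2  -0.17 -0.22] [-0.013 -0.014 -0.011] 40.48
[ 461.33 -222.64   71.53] [-0.63  0.43 -0.85] [ 0.053 -0.002 -0.013] 41.5
```

```bash
for i in 1 2 3; do python3 -m inch '5 0 0 0.5 0 0 0;5 0 0 0.5 0 0 0'>/dev/null;python3 f.py; done
```

```text
[ 461.22 -222.53   70.83] [-0.02 -0.06 -0.72] [-0.031 -0.024  0.025] 41.9
[ 461.39 -222.71   70.69] [-0.85  0.61  3.51] [ 0.061  0.181 -0.004] 42.3
[ 461.57 -222.9    70.59] [-1.05  0.53  8.07] [0.147 0.333 0.025] 42.7
```

```bash
python3 -m inch '5 0 0 -0.5 0 0 0;20 0 0 -0.5 0 0 0;40 0 0 -0.5 0 0 0;50 0 0 -0.5 0 0 0;50 0 0 -0.5 0 0 0;50 0 0 -0.5 0 0 0' 20; python3 -m inch '50 0 0 -10 0 0 0;50 0 0 -40 0 0 0;50 0 0 -80 0 0 0;50 0 0 -130 0 0 0;50 12 0 -160 0 0 0;50 22 0 -165 0 0 0;50 22 0 -165 0 0 0;50 22 0 -165 0 0 0'
python3 - <<'E'
from h import *
im,K,Rc,tc=wcam("w7.png")
print("punch",[(d["centre"],d["score"]) for d in look_for("punch","wrist")], proj([461,-222.5,125],K,Rc,tc))
im0=cv2.imread("pics/w1.png");print(np.abs(im0.astype(int)-im[:,:,::-1])[112:258,290:370].mean())
u,v=map(int,proj([461,-222.5,125],K,Rc,tc)); a=im[v-20:v+20,u-20:u+20].mean(2)
_,l,st_,c=cv2.connectedComponentsWithStats((a>110).astype(np.uint8)); print([(s[4],(x+[u-20,v-20]).round(1)) for s,x in zip(st_,c)])
E
```

```text
clock: 43.5
ee_pos: [461.2, -222.5, 70.3]
ee_rot: [[-0.2, 0.98, 0.0], [0.98, 0.2, -0.0], [-0.0, -0.0, -1.0]]
force: [-0.3, 0.1, 0.1]
grip_width: 0.585
grip_force: 0.0
clock: 44.5
ee_pos: [456.4, -200.8, 234.0]
ee_rot: [[-0.2, 0.98, -0.001], [0.98, 0.2, 0.001], [0.001, -0.001, -1.0]]
force: [-0.8, 0.9, 0.0]
grip_width: 0.585
grip_force: 0.0
punch [([460.8, -218.7, 117.1], 0.5)] [328.45908416 203.39488496]
10.131478310502283
[(np.int32(1519), array([327.5, 202.5])), (np.int32(81), array([327.9, 202.5]))]
```

```bash
python3 -c "
from rig import ticket
print(ticket.hand_in())"
```

```text
the job is handed in; nothing more can be done
None
```

The job is handed in at about 45 s: the top knuckle is back in line, the pin is in the white dish, and the punch stands upright in its own middle hole, all confirmed in the pictures; the verdict itself wasn't shown.

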